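Unload the glue clamp of finished soap stamps

TASK

The glue has set: first move the salve tin and the cream pot, which stand on the clamp's bed in the way of its sliding jaw, upright onto the cork mat, leaving the jaw shut meanwhile. Then slide the jaw all the way open, lift out every soap stamp and set it down gently (not dropped), upright, in the shallow plywood tray, and when the clamp is empty slide the jaw fully shut again. Leave the other things on the worktop as they are.

Things in the scene. Friction and masses are not known exactly. Their poses are not given: they have to be found in the camera images.
- clamp: glue clamp (low vise) fixed to the worktop. Origin on the worktop, x from moving jaw to fixed jaw, y along the jaws. Aluminium bed 8 mm thick, x = -135 to 110 mm, 250 mm wide. Fixed wooden jaw x = 81 to 111, 45 mm high, on the far side from the robot; moving wooden jaw, as wide as the bed, 40 mm high, x = -33 to 21 when shut. Place and yaw vary
- jaw (a joint): travel of the moving jaw in m: 0 = shut (as at the start), 0.055 = fully open (stop); it opens towards the clamp's -x, has about 4 N of friction and stays where it is left. A steel lip on it (z = 27 to 40 mm, to clamp x = 31 mm when shut) reaches 8 mm over the feet of the stamps, so they cannot be lifted until the jaw is open
- jaw_grip (a point): point in the jaw's black upright fin handle, moving with the jaw, 14 mm below the fin's top, 64 mm above the worktop. The fin is 16 mm thick (clamp x), 64 mm wide (clamp y), and rises 38 mm from the jaw's top; with the jaw shut it is at clamp x = -22 mm, 50 mm clear of the stamps' handles
- salve_tin: low round aluminium salve tin with its lid on, 64 mm diameter, 40 mm high, about 0.15 kg; origin at the centre of its underside, z up. At the start it stands on the clamp's bed just behind the moving jaw (clamp x about -80 mm, clamp y about 55 or -55 mm)
- cream_pot: low round white plastic cream pot with its lid on, 64 mm diameter, 48 mm high, about 0.17 kg; origin at the centre of its underside, z up. It stands beside the salve tin on the clamp's bed, at the other y
- mat: square cork mat fixed to the worktop, 180 x 180 mm, 6 mm thick, to one side of the clamp (which side varies); origin at the centre of its underside, x and y along its edges. The tin and the pot belong on it
- tray_in (a point): centre of the inner floor of the shallow open plywood tray, on the other side of the clamp, fixed to the worktop; floor 210 x 210 mm inside, 5 mm above the worktop, rim 22 mm above the worktop, x and y along its sides
- stamp1: wooden soap stamp: dark foot 56 (x) x 44 (y) x 15 mm, on it a pale upright handle 30 (x) x 34 (y) mm, 87 mm high in all, 0.16 kg. Origin at the centre of the foot's underside, z up. At the start upright in the clamp, x along the clamp's x, at clamp x = 51 mm and at one of five places y = -96, -48, 0, 48, 96 mm. Three to five of the five stamps are present
- stamp2: wooden soap stamp: dark foot 56 (x) x 44 (y) x 15 mm, on it a pale upright handle 30 (x) x 34 (y) mm, 87 mm high in all, 0.16 kg. Origin at the centre of the foot's underside, z up. At the start upright in the clamp, x along the clamp's x, at clamp x = 51 mm and at one of five places y = -96, -48, 0, 48, 96 mm. Three to five of the five stamps are present
- stamp3: wooden soap stamp: dark foot 56 (x) x 44 (y) x 15 mm, on it a pale upright handle 30 (x) x 34 (y) mm, 87 mm high in all, 0.16 kg. Origin at the centre of the foot's underside, z up. At the start upright in the clamp, x along the clamp's x, at clamp x = 51 mm and at one of five places y = -96, -48, 0, 48, 96 mm. Three to five of the five stamps are present
- stamp4: wooden soap stamp: dark foot 56 (x) x 44 (y) x 15 mm, on it a pale upright handle 30 (x) x 34 (y) mm, 87 mm high in all, 0.16 kg. Origin at the centre of the foot's underside, z up. At the start upright in the clamp, x along the clamp's x, at clamp x = 51 mm and at one of five places y = -96, -48, 0, 48, 96 mm. Three to five of the five stamps are present
- stamp5: wooden soap stamp: dark foot 56 (x) x 44 (y) x 15 mm, on it a pale upright handle 30 (x) x 34 (y) mm, 87 mm high in all, 0.16 kg. Origin at the centre of the foot's underside, z up. At the start upright in the clamp, x along the clamp's x, at clamp x = 51 mm and at one of five places y = -96, -48, 0, 48, 96 mm. Three to five of the five stamps are present
- beaker: empty glass beaker, 66 mm diameter, 85 mm high, a bystander on the worktop: leave it where it is; origin on its underside
- herb_jar: green glass jar with a red lid, 68 mm diameter, 90 mm high, a bystander on the worktop: leave it where it is; origin on its underside
- honey_jar: amber glass jar with a brass lid, 72 mm diameter, 85 mm high, a bystander on the worktop: leave it where it is; origin on its underside
Things that resemble listed ones, but are neither listed nor needed, are in the scene too. Leave any blue look-alike of the stamp5 alone.

How it is judged:
By the outcome, as a careful person would: the job done as asked, in the order asked, and still so for the second after the job is handed in, with the robot touching nothing.
Of stamp1, stamp2, stamp3, stamp4, stamp5 only 3 to 5 are there at a start; the rules pass over those that are not, and their reading is None.
At some moment in a run one of salve_tin, cream_pot may be knocked a few centimetres aside while the robot is not near it.
It also fails if it takes over 210 s, if anything falls off the work surface, if the arm or the gripper's body presses on something with over 40 N, if the wrist force passes 120 N, or if a joint passes its speed limit or range.

ROBOT

A 6-joint arm with a two-finger parallel gripper is mounted at the origin on the work surface. World frame = base frame: x ahead of the robot, y to its left, z up, the work surface at z = 0. Lengths are in m, angles in rad, forces in N, time in s.
With the tool pointing down it reaches from about 0.25 to 0.775 m from the base axis. Payload 4 kg.
Tool frame: the origin (TCP) lies midway between the tips of the shut fingers; the grasp point (between the pads) lies 19 mm behind it; z points along the fingers, y is the direction in which the jaws open and shut (so a half turn about z gives the same grasp; the last joint's range is limited). The gripper opens to 94 mm and grips with 3 to 60 N. Pads are 16 mm wide; open, the fingers measure 119 mm over their backs; the gripper's body (75 mm by 177 mm) begins 78 mm behind the grasp point.
Start: joints at [-1.275, 0.087, 1.371, -0, 1.684, -0.103], TCP at [0.214, -0.507, 0.206] pointing down, gripper open.
Joint ranges: [-3.1, 3.1], [-0.76, 2.03], [0.27, 2.55], [-1.08, 4.22], [0.17, 2.65], [-2.57, 2.57]. Speed limits (rad/s): [2.79, 2.79, 3.14, 3.14, 3.14, 3.14].

INTERFACE

Orientations are given as a 3x3 rotation matrix whose columns are the frame's x, y, z axes.
In Python, from plant import robot gives the robot as it stands.
- The arm moves only by the shell command python3 -m handwheel 'ROWS'. ROWS is JSON, one flat list of numbers, 7 for each row, row after row: the turn, a rotation vector about the tool's x, y, z in rad, then the shift along the tool's x, y, z in cm, then the finger opening in cm, from 0 to 9.4. A call has exactly 8 rows; each row is the pose to reach, as a shift and turn from the pose commanded when the call began, along the tool's axes at that moment; what a row does not reach only later rows make up. A row lasts 1/8 s, in which the tool goes at most 62.5 mm and 10.7 degrees, less where a joint would pass 70% of its speed; a pose out of reach is approached as far as the arm can. A call with a gripper value outside its range is refused whole. The fingers move at their own pace and stop on an object; the grip force is fixed at half the most. Time passes only in rows, so rows that repeat a pose let the fingers close, or fill a call up. It gives the time, the measured TCP pose, the force and the opening at its end, in the units of the state.
- robot.sense(): the state, without advancing time (a new reading comes with each control period).
- robot.grab_frame(name): name is "scene" or "top" or "wrist"; returns the picture (420x560x3 uint8, blue, green, red); there is no depth.
- robot.get_calibration(name): a dict with "fovy" (degrees; the focal length in pixels is half the picture's height over the tangent of half this angle, whatever the lens; pixels are square), "cx", "cy" (the principal point, pixels), "position" and "rotation" of the camera in the world. Camera axes: x right, y up, looking along -z (the intrinsics and any distortion apply to the point x, -y, -z); pixel columns grow to the right and rows downward; lengths in m; the calibration is good to about 2 mm. A picture is of the moment at which its call begins: read the wrist's pose just before it. get_calibration takes no time and is no camera call; for the wrist camera it gives the pose at the moment of the call.
- robot.job_done(): hands the job in, once; it reports no verdict.
The state is a dict: "clock": time; "joint_positions": joint angles; "joint_vel": joint speeds; "tau": joint torques, N m; "tool_pos": TCP position; "tcp_rot": TCP orientation; "contact_force": force on the tool from outside, world axes, zero at the start; "ft_torque": the same for the moment, N m; "width": finger opening in m.
Only numpy, scipy, OpenCV 4.12 (cv2) and the standard library are available. Lean on these libraries where they do the work, as an engineer would, in place of code of your own. Each camera call takes 0.05 s, during which the arm holds its last target. There are 200 camera calls.

## Working session

There is one attempt and no reset: what is moved stays moved. The work goes in short steps, Python scripts to look and compute and a shell command to move; the robot and the scene stay as the last step left them, time stands still between calls to the robot, and variables do not carry over. Pictures are saved under pics/ and viewed, about 12 in all and at most 16, crops included, and the job is handed in when it is done.

```bash
ls; mkdir -p pics
python3 - <<'E'
from plant import robot
import cv2,numpy as np
s=robot.sense();print(s)
for n in("top","scene"):
    print(n,robot.get_calibration(n)); cv2.imwrite(f"pics/{n}0.png",robot.grab_frame(n))
E
```

```text
pics
{'clock': 0.0, 'joint_positions': array([-1.27510586e+00,  8.79758571e-02,  1.37221606e+00, -2.62383504e-05,
        1.68360931e+00, -1.03117547e-01]), 'joint_vel': array([-5.53015164e-04,  2.70549485e-05,  2.14048493e-03,  1.09098201e-03,
       -2.28115643e-04,  7.86145603e-04]), 'tau': array([-2.49439354e-04, -3.40178490e+01, -3.02429652e+01,  7.18093012e-02,
        3.29054415e-02, -1.69494469e-04]), 'tool_pos': array([ 0.21339599, -0.50632733,  0.20431216]), 'tcp_rot': array([[ 9.21525723e-01,  3.88316745e-01, -6.68519474e-04],
       [ 3.88317269e-01, -9.21523341e-01,  2.10512716e-03],
       [ 2.01399830e-04, -2.19952649e-03, -9.99997561e-01]]), 'contact_force': array([-0.31543062,  0.19397802,  0.49094186]), 'ft_torque': array([-0.01402636,  0.00451835, -0.03117346]), 'width': 0.09382840863345289}
top {'fovy': 56.70358189900225, 'cx': 277.99039826707593, 'cy': 211.941515418471, 'position': array([0.42062747, 0.00789611, 1.03982263]), 'rotation': array([[ 0.05262361,  0.97314296, -0.2241061 ],
       [-0.99859752,  0.05258587, -0.00614099],
       [ 0.00580875,  0.22411496,  0.9745454 ]])}
scene {'fovy': 51.94349564960157, 'cx': 276.715474691131, 'cy': 204.3190205480892, 'position': array([ 1.11536208, -0.32332699,  0.90675362]), 'rotation': array([[ 0.57064019, -0.67432709,  0.46867126],
       [ 0.82112268,  0.47637784, -0.3143592 ],
       [-0.01128368,  0.56422259,  0.8255456 ]])}
```

View pics/top0.png

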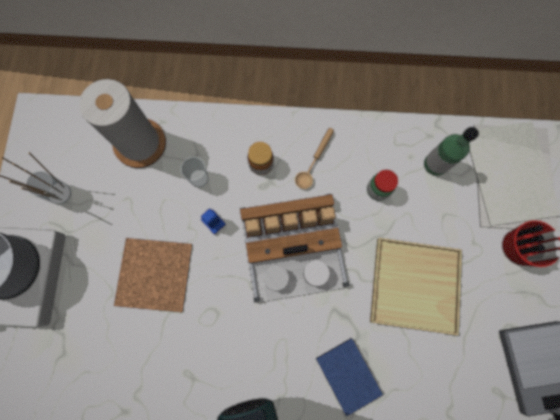

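View pics/scene0.png

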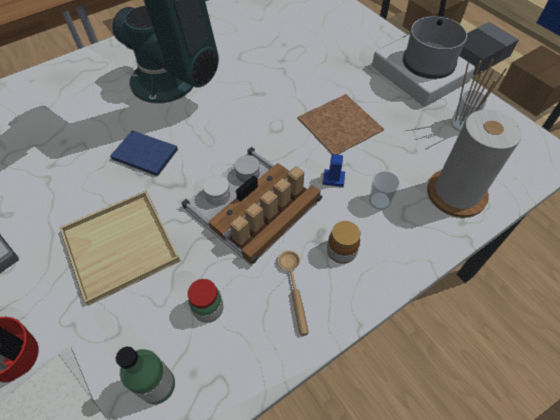

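The top view shows the mat at (154,275) and the tray at (417,286). The clamp is centred near (295,245), with five stamps at about (252–327, 220). The silvery tin is at (279,281) and the white pot at (317,273). The blue look-alike stamp at (213,220) is to be left alone. Next I'll measure these.

```bash
cat > h.py <<'E'
from plant import robot
import cv2,numpy as np
np.set_printoptions(precision=4,suppress=True)
def ray(cal,uv,z):
    f=210/np.tan(np.radians(cal["fovy"])/2); uv=np.atleast_2d(uv).astype(float)
    d=np.c_[(uv[:,0]-cal["cx"])/f,-(uv[:,1]-cal["cy"])/f,-np.ones(len(uv))]@cal["rotation"].T
    p=cal["position"]; return (p+d*((z-p[2])/d[:,2])[:,None])[:,:2]
def proj(cal,P):
    f=210/np.tan(np.radians(cal["fovy"])/2); q=(np.atleast_2d(P)-cal["position"])@cal["rotation"]
    return np.c_[cal["cx"]-f*q[:,0]/q[:,2],cal["cy"]+f*q[:,1]/q[:,2]]
def mask(im,lo,hi,roi=None):
    m=cv2.inRange(cv2.cvtColor(im,cv2.COLOR_BGR2HSV),np.array(lo),np.array(hi))
    if roi: k=np.zeros_like(m);k[roi[1]:roi[3],roi[0]:roi[2]]=255;m&=k
    return cv2.morphologyEx(m,cv2.MORPH_OPEN,np.ones((3,3),np.uint8))
def blobs(m,amin=30):
    c,_=cv2.findContours(m,cv2.RETR_EXTERNAL,cv2.CHAIN_APPROX_NONE)
    return sorted([x for x in c if cv2.contourArea(x)>amin],key=cv2.contourArea,reverse=True)
def rect(pts): # world rect: centre,size,angle
    return cv2.minAreaRect((pts*1000).astype(np.float32))
E
python3 - <<'E'
from h import *
cal=robot.get_calibration("top"); im=cv2.imread("pics/top0.png")
hsv=cv2.cvtColor(im,cv2.COLOR_BGR2HSV)
for n,p in dict(mat=(154,275),tray=(417,280),stamp=(290,218),jaw=(270,251),fixed=(300,203),tin=(278,280),pot=(317,271),fin=(295,249),table=(220,300),bed=(300,288)).items(): print(n,hsv[p[1],p[0]])
for n,lo,hi,roi,z in (("mat",(3,90,40),(16,255,220),(100,220,210,330),.006),("tray",(12,60,60),(32,255,255),(350,220,480,350),.022)):
    c=blobs(mask(im,lo,hi,roi))[0]; print(n,rect(ray(cal,c[:,0,:],z)))
crop=cv2.resize(im[185:310,225:365],None,fx=5.5,fy=4.8*5.5/4.8,interpolation=cv2.INTER_CUBIC)[:600]
cv2.imwrite("pics/crop1.png",cv2.resize(im[190:305,228:365],None,fx=5,fy=5,interpolation=cv2.INTER_CUBIC))
E
```

```text
mat [ 13 110 135]
tray [ 23  73 174]
stamp [ 16  99 177]
jaw [ 11 103 106]
fixed [ 13 131 132]
tin [  0   5 166]
pot [170   4 179]
fin [173  33  31]
table [170   4 177]
bed [  0   5 166]
mat ((473.84710693359375, 332.4013977050781), (173.67306518554688, 173.3323974609375), 87.7853775024414)
tray ((481.1248779296875, -352.494873046875), (219.93035888671875, 216.22695922851562), 84.79832458496094)
```

View pics/crop1.png

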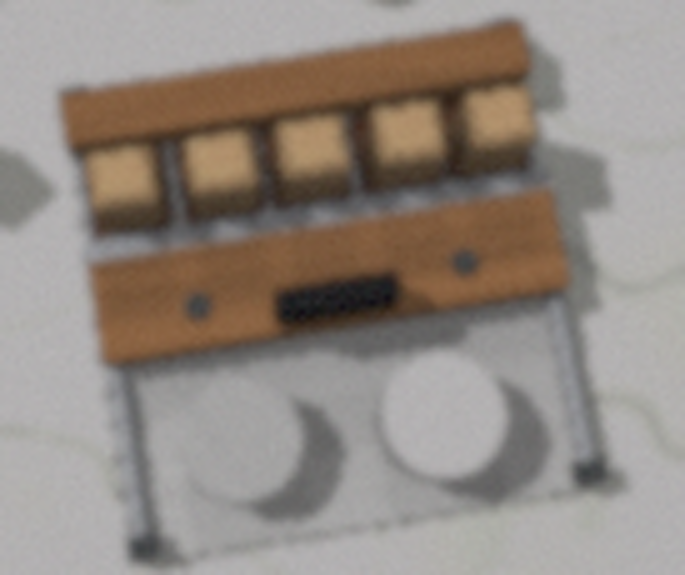

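Crop of the clamp (5x): the tin (left, grey) has its top at (243,438) and the white pot (right) at (447,413). The fin is at (338,290), and five stamp tops run from (122,175) to (497,112).

Run:
```python
from h import *
cal=robot.get_calibration("top")
c=lambda l:np.array(l)/5.+[228,190]
tin=ray(cal,c([(243,438)]),.048)[0];pot=ray(cal,c([(447,413)]),.056)[0];fin=ray(cal,c([(338,290)]),.078)[0]
st=ray(cal,c([(122,175),(220,160),(312,145),(405,128),(497,112)]),.095)
fj=ray(cal,c([(62,92),(520,20),(530,65),(75,148)]),.045)
print(tin,pot,fin);print(st);print(fj, np.linalg.norm(fj[0]-fj[1]))
v=st[0]-st[4]; print("len",np.linalg.norm(v),"yaw(clamp y dir - 90)",np.degrees(np.arctan2(-v[0],v[1])), np.linalg.norm(tin-pot))
w=fj[0]-fj[1];print(np.degrees(np.arctan2(-w[0],w[1])))
u=tin-pot;print(np.degrees(np.arctan2(-u[0],u[1])))
```

```text
[0.4791 0.0087] [ 0.4965 -0.0927] [ 0.5524 -0.0346]
[[ 0.6014  0.0753]
 [ 0.6116  0.0273]
 [ 0.6216 -0.0178]
 [ 0.6327 -0.0637]
 [ 0.6434 -0.1092]]
[[ 0.6536  0.1133]
 [ 0.7059 -0.1264]
 [ 0.6816 -0.1322]
 [ 0.624   0.1043]] 0.24528417565487187
len 0.18914966423314133 yaw(clamp y dir - 90) 12.8145230444641 0.10290034829011592
12.313248208394821
9.679195073452801
```

```bash
python3 -m handwheel '[0,0,0.1,4,-3,-1,9.4, 0,0,0.178,8,-6,-2,9.4, 0,0,0.178,12,-9,-3,9.4, 0,0,0.178,16,-12,-4,9.4, 0,0,0.178,20,-15,-5,9.4, 0,0,0.178,24,-18,-6,9.4, 0,0,0.178,28,-21,-6,9.4, 0,0,0.178,32,-24,-6,9.4]'
cat >> h.py <<'E'
def to(xy,z=None,yaw=None):
    s=robot.sense();R=s["tcp_rot"];p=s["tool_pos"]
    d=np.array([xy[0],xy[1],p[2] if z is None else z])-p
    print("t %.2f"%s["clock"],"tcp",p,"xang %.2f"%np.degrees(np.arctan2(R[1,0],R[0,0])),"F",s["contact_force"],"w %.4f"%s["width"],"shift cm",R.T@d*100)
E
python3 -c "
from h import *
to((.488,-.04),.26)"
```

```text
clock: 1.1
tool_pos: [0.4157, -0.1599, 0.2653]
tcp_rot: [[0.976, 0.219, -0.0], [0.219, -0.976, -0.0], [-0.0, 0.0, -1.0]]
contact_force: [-0.1, -0.6, 0.1]
width: 0.0938
t 1.10 tcp [ 0.4157 -0.1599  0.2653] xang 12.64 F [-0.0671 -0.5805  0.0905] w 0.0938 shift cm [  9.676  -10.1139   0.5269]
```

```bash
python3 -m handwheel '[0,0,0,3,-3,0,9.4, 0,0,0,6,-6,0,9.4, 0,0,0,9,-9,0,9.4, 0,0,0,9.7,-10.1,0,9.4, 0,0,0,9.7,-10.1,0,9.4, 0,0,0,9.7,-10.1,0,9.4, 0,0,0,9.7,-10.1,0,9.4, 0,0,0,9.7,-10.1,0,9.4]'
python3 - <<'E'
from h import *
to((.488,-.04))
c=robot.get_calibration("wrist");print(c)
im=robot.grab_frame("wrist");cv2.imwrite("pics/w1.png",im)
E
```

```text
clock: 2.1
tool_pos: [0.4875, -0.0424, 0.2656]
tcp_rot: [[0.976, 0.218, 0.0], [0.218, -0.976, -0.0], [0.0, 0.0, -1.0]]
contact_force: [1.1, -0.2, -0.0]
width: 0.0939
t 2.10 tcp [ 0.4875 -0.0424  0.2656] xang 12.56 F [ 1.1391 -0.1744 -0.0123] w 0.0939 shift cm [ 0.0988 -0.228  -0.0001]
{'fovy': 66.60095241235278, 'cx': 277.0257905329901, 'cy': 214.98370541801032, 'position': array([ 0.5522, -0.0268,  0.4455]), 'rotation': array([[ 0.2178,  0.9492,  0.2272],
       [-0.976 ,  0.2117,  0.0514],
       [ 0.0006, -0.233 ,  0.9725]])}
```

View pics/w1.png

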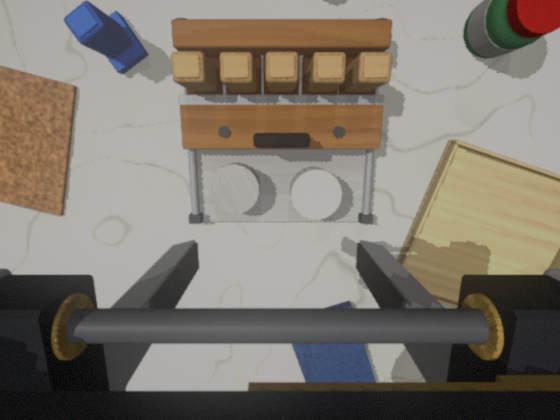

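The wrist view has the clamp square in the image, so the yaw is right. The tin's top is at about (236,189), the pot's at (316,195) and the fin's at (281,140). Stamps are at x = 188, 236, 282, 329 and 374.

Run:
```python
from h import *
cal=robot.get_calibration("wrist")
im=cv2.imread("pics/w1.png");g=cv2.GaussianBlur(cv2.cvtColor(im,cv2.COLOR_BGR2GRAY),(3,3),0)
roi=g[155:228,200:355]
C=cv2.HoughCircles(cv2.resize(roi,None,fx=3,fy=3,interpolation=cv2.INTER_CUBIC),cv2.HOUGH_GRADIENT,1,120,param1=80,param2=25,minRadius=66,maxRadius=90)
print(None if C is None else [(x/3+200,y/3+155,r/3) for x,y,r in C[0][:4]])
for n,p,z in(("tin",(236,189),.048),("pot",(316,195),.056),("fin",(281.5,140),.078),("s1",(188,67),.095),("s3",(282,67),.095),("s5",(374,67),.095)):
    print(n,ray(cal,[p],z)[0])
print(proj(cal,[[.4791,.0087,.048],[.4965,-.0927,.056],[.5524,-.0346,.078]]))
```

```text
None
tin [0.4809 0.0099]
pot [ 0.4965 -0.0887]
fin [ 0.5517 -0.0321]
s1 [0.6014 0.0767]
s3 [ 0.6222 -0.0164]
s5 [ 0.6426 -0.1076]
[[236.6476 190.5562]
 [319.1759 195.6893]
 [283.7831 139.8609]]
```

Both views agree to about 4 mm. The rails run near the tin, so I'll grasp at 45° with a moderate opening.

```bash
python3 -m handwheel '[0,0,-0.18,0.4,-3,3,7.8, 0,0,-0.36,0.4,-5.2,6,7.8, 0,0,-0.54,0.4,-5.2,9,7.8, 0,0,-0.72,0.4,-5.2,12,7.8, 0,0,-0.785,0.4,-5.2,14.5,7.8, 0,0,-0.785,0.4,-5.2,14.5,7.8, 0,0,-0.785,0.4,-5.2,14.5,7.8, 0,0,-0.785,0.4,-5.2,14.5,7.8]'
python3 - <<'E'
from h import *
to((.480,.0095),.018)
c=robot.get_calibration("wrist");cv2.imwrite("pics/w2.png",robot.grab_frame("wrist"));print(proj(c,[[.480,.0095,.048],[.480,.0095,.121]]))
E
```

```text
clock: 3.15
tool_pos: [0.4814, 0.0098, 0.1222]
tcp_rot: [[0.536, 0.844, 0.003], [0.844, -0.536, -0.0], [0.001, 0.003, -1.0]]
contact_force: [1.1, -0.1, 0.0]
width: 0.0786
t 3.15 tcp [0.4814 0.0098 0.1222] xang 57.59 F [ 1.1112 -0.067   0.0302] w 0.0786 shift cm [-0.1113 -0.131  10.4167]
[[277.0675 224.0023]
 [277.5836 255.5887]]
```

View pics/w2.png

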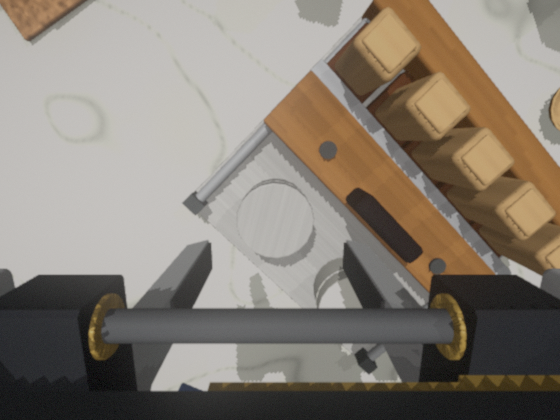

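The tin's rim is centred at about (275,220), between the fingers (inner edges at 211 and 343). The correction is +2 mm in x and -2 mm in y, then descend, close and lift.

```bash
python3 -m handwheel '[0,0,0,0.2,-0.2,2,7.8, 0,0,0,0.2,-0.2,4.5,7.8, 0,0,0,0.2,-0.2,7,7.8, 0,0,0,0.2,-0.2,9,7.8, 0,0,0,0.2,-0.2,10,7.8, 0,0,0,0.2,-0.2,10.4,7.8, 0,0,0,0.2,-0.2,10.4,7.8, 0,0,0,0.2,-0.2,10.4,7.8]' | tail -2
python3 -m handwheel '[0,0,0,0,0,0,7, 0,0,0,0,0,0,6, 0,0,0,0,0,0,6, 0,0,0,0,0,0,6, 0,0,0,0,0,0,6, 0,0,0,0,0,0,6, 0,0,0,0,0,-0.5,6, 0,0,0,0,0,-1,6]'
python3 -c "
from h import *
to((.501,.374),.024)"
```

```text
contact_force: [0.1, -0.3, 0.6]
width: 0.0781
clock: 5.2
tool_pos: [0.4789, 0.0129, 0.026]
tcp_rot: [[0.535, 0.845, -0.002], [0.845, -0.535, 0.0], [-0.001, -0.002, -1.0]]
contact_force: [0.9, -0.7, -1.1]
width: 0.0619
t 5.20 tcp [0.4789 0.0129 0.026 ] xang 57.63 F [ 0.8906 -0.6546 -1.0694] w 0.0619 shift cm [ 31.6829 -17.4709   0.2092]
```

```bash
python3 -m handwheel '[0,0,0,0,0,-3,6, 0,0,0,0,0,-6,6, 0,0,0,2,-1,-9,6, 0,0,0,6,-3.3,-10,6, 0,0,0,10.5,-5.8,-10,6, 0,0,0,15,-8.3,-10,6, 0,0,0,19.5,-10.8,-10,6, 0,0,0,24,-13.2,-10,6]' | grep width
python3 -m handwheel '[0,0,0,4,-2.2,0,6, 0,0,0,7.7,-4.2,0,6, 0,0,0,7.7,-4.2,0,6, 0,0,0,7.7,-4.2,0,6, 0,0,0,7.7,-4.2,0,6, 0,0,0,7.7,-4.2,0,6, 0,0,0,7.7,-4.2,0,6, 0,0,0,7.7,-4.2,0,6]' |grep width
python3 - <<'E'
from h import *
to((.501,.374),.017)
c=robot.get_calibration("wrist");cv2.imwrite("pics/w3.png",robot.grab_frame("wrist"));m=np.array([.474,.332,.006])
print(proj(c,m),proj(c,[.501,.374,.006]))
im=cv2.imread("pics/w3.png");cv2.imwrite("pics/s3.png",robot.grab_frame("scene"))
E
```

```text
width: 0.0623
width: 0.0618
t 7.20 tcp [0.5026 0.3733 0.1266] xang 57.60 F [ 0.4467 -0.2343 -1.004 ] w 0.0618 shift cm [-0.026  -0.173  10.9617]
[[276.1969 259.3167]] [[276.4804 210.6138]]
```

View pics/w3.png

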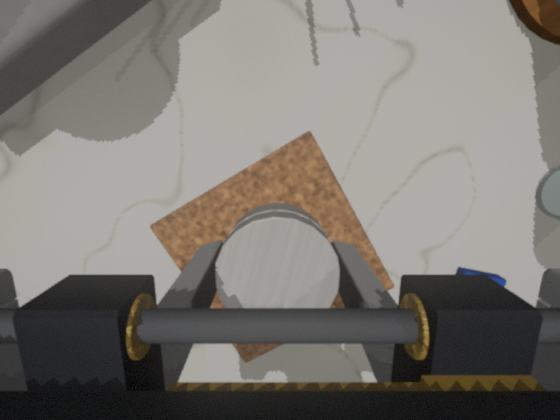

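The held tin is level over the mat. The mat corners are at (310,132), (152,226), (390,287) and (247,361), so the target at (276,210) is well inside. I'll lower it and release.

```bash
python3 -m handwheel '[0,0,0,0,0,3,6, 0,0,0,0,0,6,6, 0,0,0,0,0,8.5,6, 0,0,0,0,0,10,6, 0,0,0,0,0,10.6,6, 0,0,0,0,0,10.9,6, 0,0,0,0,0,11,6, 0,0,0,0,0,11,6]'
python3 -m handwheel '[0,0,0,0,0,0.1,6, 0,0,0,0,0,0.1,6.8, 0,0,0,0,0,0.1,7.8, 0,0,0,0,0,0.1,8.2, 0,0,0,0,0,0.1,8.2, 0,0,0,0,0,-3,8.2, 0,0,0,0,0,-7,8.2, 0,0,0,0,0,-11,8.2]'
python3 - <<'E'
from h import *
to((.4965,-.0905),.13)
E
```

```text
clock: 8.3
tool_pos: [0.5029, 0.3739, 0.0173]
tcp_rot: [[0.535, 0.845, 0.001], [0.845, -0.535, 0.001], [0.001, 0.001, -1.0]]
contact_force: [0.4, 0.3, -1.5]
width: 0.0622
clock: 9.3
tool_pos: [0.5023, 0.3735, 0.1274]
tcp_rot: [[0.535, 0.845, -0.0], [0.845, -0.535, -0.0], [-0.001, -0.0, -1.0]]
contact_force: [-0.2, -0.0, 0.3]
width: 0.082
t 9.30 tcp [0.5023 0.3735 0.1274] xang 57.63 F [-0.2038 -0.0379  0.2797] w 0.0820 shift cm [-39.4969  24.3572  -0.2458]
```

```bash
python3 -m handwheel '[0,0,0,-4.9,3,0,7.8, 0,0,0,-9.8,6,0,7.8, 0,0,0,-14.7,9,0,7.8, 0,0,0,-19.6,12.1,0,7.8, 0,0,0,-24.5,15.1,0,7.8, 0,0,0,-29.4,18.1,0,7.8, 0,0,0,-34.3,21.2,0,7.8, 0,0,0,-39.2,24.2,0,7.8]' | grep width
python3 -m handwheel '[0,0,0,-0.3,0.2,0,7.8, 0,0,0,-0.3,0.2,0,7.8, 0,0,0,-0.3,0.2,0,7.8, 0,0,0,-0.3,0.2,0,7.8, 0,0,0,-0.3,0.2,0,7.8, 0,0,0,-0.3,0.2,0,7.8, 0,0,0,-0.3,0.2,0,7.8, 0,0,0,-0.3,0.2,0,7.8]' |grep width
python3 - <<'E'
from h import *
to((.4965,-.0905),.022)
c=robot.get_calibration("wrist");im=robot.grab_frame("wrist");cv2.imwrite("pics/w4.png",im);print(proj(c,[[.4965,-.0905,.056]]))
m=mask(im,(0,0,0),(179,255,255));t=cv2.cvtColor(robot.grab_frame("top"),cv2.COLOR_BGR2HSV);cv2.imwrite("pics/t4.png",cv2.cvtColor(t,cv2.COLOR_HSV2BGR))
E
```

```text
width: 0.0781
width: 0.078
t 11.30 tcp [ 0.497  -0.0906  0.1265] xang 57.63 F [0.3552 0.2093 0.6151] w 0.0780 shift cm [-0.0192 -0.0518 10.4466]
[[277.9086 224.1444]]
```

View pics/w4.png

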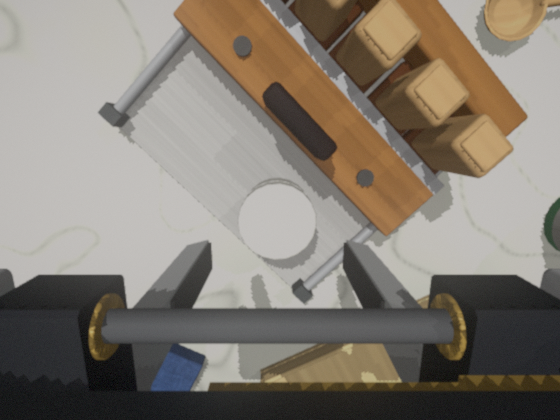

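The pot is centred at (277,221) between the fingers, so +2 mm in x. I'll grasp it and carry it to the mat.

```bash
python3 -m handwheel '[0,0,0,0.2,-0.1,2,7.8, 0,0,0,0.2,-0.1,4.5,7.8, 0,0,0,0.2,-0.1,7,7.8, 0,0,0,0.2,-0.1,9,7.8, 0,0,0,0.2,-0.1,10,7.8, 0,0,0,0.2,-0.1,10.4,7.8, 0,0,0,0.2,-0.1,10.4,7.8, 0,0,0,0.2,-0.1,10.4,7.8]' | egrep 'pos|force'
python3 -m handwheel '[0,0,0,0,0,0,7, 0,0,0,0,0,0,6, 0,0,0,0,0,0,6, 0,0,0,0,0,0,6, 0,0,0,0,0,0,6, 0,0,0,0,0,0,6, 0,0,0,0,0,-3,6, 0,0,0,0,0,-7,6]' | egrep 'width|force'
python3 -m handwheel '[0,0,0,0,0,-3,6, 0,0,0,4,-2.7,-3,6, 0,0,0,8,-5.4,-3,6, 0,0,0,12,-8.1,-3,6, 0,0,0,16,-10.8,-3,6, 0,0,0,20,-13.5,-3,6, 0,0,0,24,-16.2,-3,6, 0,0,0,27,-18.9,-3,6]' | egrep 'width|force'
python3 - <<'E'
from h import *
to((.449,.290),.021)
E
```

```text
tool_pos: [0.498, -0.0886, 0.0234]
contact_force: [0.1, -0.5, 0.8]
contact_force: [0.1, -0.1, -1.4]
width: 0.0618
contact_force: [0.5, 0.5, -2.3]
width: 0.0623
t 14.40 tcp [0.4811 0.2424 0.121 ] xang 57.67 F [ 0.489   0.4817 -2.3022] w 0.0623 shift cm [ 2.3302 -5.2417 10.0006]
```

```bash
python3 -m handwheel '[0,0,0,1.2,-2.6,0,6, 0,0,0,2.3,-5.2,0,6, 0,0,0,2.3,-5.2,0,6, 0,0,0,2.3,-5.2,0,6, 0,0,0,2.3,-5.2,0,6, 0,0,0,2.3,-5.2,0,6, 0,0,0,2.3,-5.2,0,6, 0,0,0,2.3,-5.2,0,6]' | grep width
python3 - <<'E'
from h import *
to((.449,.290),.0214)
c=robot.get_calibration("wrist");im=robot.grab_frame("wrist");cv2.imwrite("pics/w5.png",im);print(proj(c,[[.449,.290,.006],[.502,.374,.046]]))
E
```

```text
width: 0.0616
t 15.40 tcp [0.4508 0.2879 0.1225] xang 57.60 F [-0.6877 -0.1297 -2.0996] w 0.0616 shift cm [ 0.0828 -0.2619 10.1101]
[[275.5126 210.4391]
 [274.8944  93.8977]]
```

View pics/w5.png

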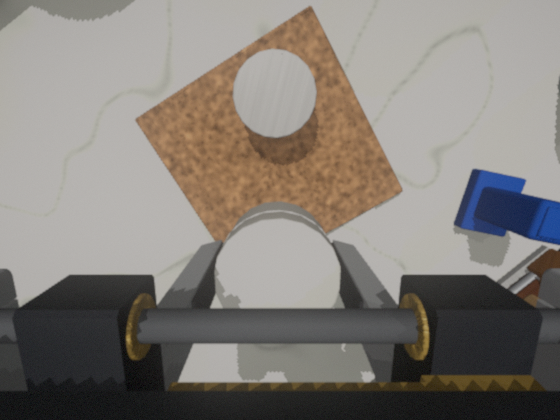

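The tin stands on the mat at (275,93). The pot's drop point at (275,210) is inside the mat with about 12 mm to the edge, so I'll put it down 5 mm further in.

```bash
python3 -m handwheel '[0,0,0,0.5,-0.2,3,6, 0,0,0,0.5,-0.2,6,6, 0,0,0,0.5,-0.2,8,6, 0,0,0,0.5,-0.2,9.2,6, 0,0,0,0.5,-0.2,9.8,6, 0,0,0,0.5,-0.2,10,6, 0,0,0,0.5,-0.2,10.1,6, 0,0,0,0.5,-0.2,10.1,6]' | egrep 'pos|force'
python3 -m handwheel '[0,0,0,0,0,0.1,6, 0,0,0,0,0,0.1,6.8, 0,0,0,0,0,0.1,7.8, 0,0,0,0,0,0.1,8.2, 0,0,0,0,0,0.1,8.2, 0,0,0,0,0,-3,8.2, 0,0,0,0,0,-7,8.2, 0,0,0,0,0,-11,8.2]'
python3 - <<'E'
from h import *
to((.5515,-.0335),.15)
E
```

```text
tool_pos: [0.452, 0.2936, 0.0221]
contact_force: [0.5, -0.6, -1.6]
clock: 17.45
tool_pos: [0.4514, 0.2933, 0.1324]
tcp_rot: [[0.535, 0.845, -0.0], [0.845, -0.535, -0.0], [-0.0, -0.0, -1.0]]
contact_force: [-0.7, 1.0, 0.3]
width: 0.0822
t 17.45 tcp [0.4514 0.2933 0.1324] xang 57.63 F [-0.6657  1.0065  0.3057] w 0.0822 shift cm [-22.242   25.951   -1.7505]
```

```bash
python3 -m handwheel '[0,0,-0.15,-3,3.5,-1,5.5, 0,0,-0.3,-6.5,7.5,-2,5.5, 0,0,-0.45,-10,11.7,-2,5.5, 0,0,-0.6,-13.5,15.7,-2,5.5, 0,0,-0.75,-17,19.8,-2,5.5, 0,0,-0.785,-20,23.4,-2,5.5, 0,0,-0.785,-22.2,26,-2,5.5, 0,0,-0.785,-22.2,26,-2,5.5]' | grep width
python3 -m handwheel '[0,0,0,0,0,0,5.5, 0,0,0,0,0,0,5.5, 0,0,0,0,0,0,5.5, 0,0,0,0,0,0,5.5, 0,0,0,0,0,0,5.5, 0,0,0,0,0,0,5.5, 0,0,0,0,0,0,5.5, 0,0,0,0,0,0,5.5]' |grep width
python3 - <<'E'
from h import *
to((.5517,-.0335),.048)
c=robot.get_calibration("wrist");im=robot.grab_frame("wrist");cv2.imwrite("pics/w6.png",im);print(proj(c,[[.5517,-.0335,.078]]),c["rotation"],c["position"])
E
```

```text
width: 0.0549
width: 0.0551
t 19.45 tcp [ 0.5523 -0.0334  0.1514] xang 102.60 F [-0.534  -0.6617 -0.5987] w 0.0551 shift cm [ 0.0039 -0.0612 10.3426]
[[277.159  223.9207]] [[ 0.9759 -0.2119 -0.0528]
 [ 0.2184  0.9486  0.2291]
 [ 0.0015 -0.2351  0.972 ]] [0.5362 0.0335 0.3313]
```

View pics/w6.png

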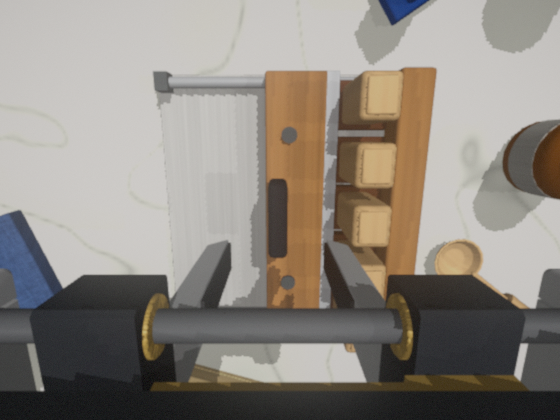

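The fin is at x 268–287, y 180–258 in the image, centred between the fingers (232 and 325). I'll descend and grip.

```bash
python3 -m handwheel '[0,0,0,0.4,-0.05,2,5.5, 0,0,0,0.4,-0.05,4.5,5.5, 0,0,0,0.4,-0.05,7,5.5, 0,0,0,0.4,-0.05,9,5.5, 0,0,0,0.4,-0.05,10,5.5, 0,0,0,0.4,-0.05,10.3,5.5, 0,0,0,0.4,-0.05,10.3,5.5, 0,0,0,0.4,-0.05,10.3,5.5]' | egrep 'pos|force'
python3 -m handwheel '[0,0,0,0,0,0,4, 0,0,0,0,0,0,2.5, 0,0,0,0,0,0,1.2, 0,0,0,0,0,0,1.2, 0,0,0,0,0,0,1.2, 0,0,0,0,0,0,1.2, 0,0,0,0,0,0,1.2, 0,0,0,0,0,0,1.2]'
python3 -m handwheel '[0,0,0,0,-0.5,0,1.2, 0,0,0,0,-1.3,0,1.2, 0,0,0,0,-2.1,0,1.2, 0,0,0,0,-2.9,0,1.2, 0,0,0,0,-3.7,0,1.2, 0,0,0,0,-4.4,0,1.2, 0,0,0,0,-5,0,1.2, 0,0,0,0,-5.2,0,1.2]'
```

```text
tool_pos: [0.5517, -0.0297, 0.0495]
contact_force: [-0.0, 0.9, 0.5]
clock: 21.5
tool_pos: [0.5513, -0.0294, 0.0485]
tcp_rot: [[-0.218, 0.976, 0.001], [0.976, 0.218, 0.0], [-0.0, 0.001, -1.0]]
contact_force: [2.5, 0.9, -2.1]
width: 0.0155
clock: 22.5
tool_pos: [0.5004, -0.0408, 0.0485]
tcp_rot: [[-0.218, 0.976, 0.001], [0.976, 0.218, 0.0], [-0.0, 0.001, -1.0]]
contact_force: [4.2, 2.3, -3.2]
width: 0.0157
```

```bash
python3 -m handwheel '[0,0,0,0,-0.1,0,1.2, 0,0,0,0,-0.2,0,1.2, 0,0,0,0,-0.25,0,1.2, 0,0,0,0,-0.3,0,1.2, 0,0,0,0,-0.35,0,1.2, 0,0,0,0,-0.4,0,1.2, 0,0,0,0,-0.4,0,1.2, 0,0,0,0,-0.4,0,1.2]'
```

```text
clock: 23.5
tool_pos: [0.4981, -0.0413, 0.0485]
tcp_rot: [[-0.218, 0.976, 0.004], [0.976, 0.218, 0.001], [-0.0, 0.004, -1.0]]
contact_force: [9.0, 2.7, -5.1]
width: 0.0154
```

```bash
python3 -m handwheel '[0,0,0,0,-0.05,0,1.2, 0,0,0,0,-0.1,0,1.2, 0,0,0,0,-0.1,0,1.2, 0,0,0,0,-0.1,0,1.2, 0,0,0,0,-0.1,0,1.2, 0,0,0,0,-0.1,0,1.2, 0,0,0,0,-0.1,0,1.2, 0,0,0,0,-0.1,0,1.2]'|egrep 'pos|force'
python3 -m handwheel '[0,0,0,0,0.1,0,1.2, 0,0,0,0,0.1,0,2, 0,0,0,0,0.1,0,4, 0,0,0,0,0.1,0,5.5, 0,0,0,0,0.1,-1,5.5, 0,0,0,0,0.1,-5,5.5, 0,0,0,0,0.1,-10,5.5, 0,0,0,0,0.1,-13,5.5]' |egrep 'pos|force'
python3 - <<'E'
from h import *
ps=np.radians(12.65);X=np.array([np.cos(ps),np.sin(ps)]);Y=np.array([-X[1],X[0]])
s3=np.array([.6221,-.0170]); 
for i in(96,48,0,-48,-96): print(i,s3+Y*i/1000)
to(s3+Y*.096,.18); to(s3-Y*.096,.18)
E
```

```text
tool_pos: [0.4981, -0.0413, 0.0485]
contact_force: [12.1, 2.5, -7.7]
tool_pos: [0.497, -0.042, 0.1823]
contact_force: [0.0, -0.6, -0.1]
96 [0.6011 0.0767]
48 [0.6116 0.0298]
0 [ 0.6221 -0.017 ]
-48 [ 0.6326 -0.0638]
-96 [ 0.6431 -0.1107]
t 25.50 tcp [ 0.497  -0.042   0.1823] xang 102.60 F [ 0.0059 -0.6269 -0.0743] w 0.0550 shift cm [ 9.3182 12.7404  0.2623]
t 25.50 tcp [ 0.497  -0.042   0.1823] xang 102.60 F [ 0.0059 -0.6269 -0.0743] w 0.0550 shift cm [-9.8818 12.7586  0.3023]
```

The jaw is at its stop: the force rose with no further travel. Next is the stamp at y = -96.

```bash
python3 -m handwheel '[0,0,0,-3,4,0,5.5, 0,0,0,-6,8,0,5.5, 0,0,0,-9,12,0,5.5, 0,0,0,-9.8,12.8,0,5.5, 0,0,0,-9.8,12.8,0,5.5, 0,0,0,-9.8,12.8,0,5.5, 0,0,0,-9.8,12.8,0,5.5, 0,0,0,-9.8,12.8,0,5.5]' | grep width
python3 - <<'E'
from h import *
to((.6431,-.1100),.056)
c=robot.get_calibration("wrist");im=robot.grab_frame("wrist");cv2.imwrite("pics/w7.png",im)
ps=np.radians(12.65);X=np.array([np.cos(ps),np.sin(ps)]);Y=np.array([-X[1],X[0]]);s3=np.array([.6221,-.0170])
print(proj(c,[np.r_[s3+Y*i/1000,.095] for i in(-96,-48,0)]))
E
```

```text
width: 0.055
t 26.50 tcp [ 0.6421 -0.109   0.1792] xang 102.63 F [-0.0393  0.491  -0.4483] w 0.0550 shift cm [-0.1126  0.0627 12.3251]
[[278.5059 222.6739]
 [278.5641 166.0893]
 [278.6275 104.4043]]
```

View pics/w7.png

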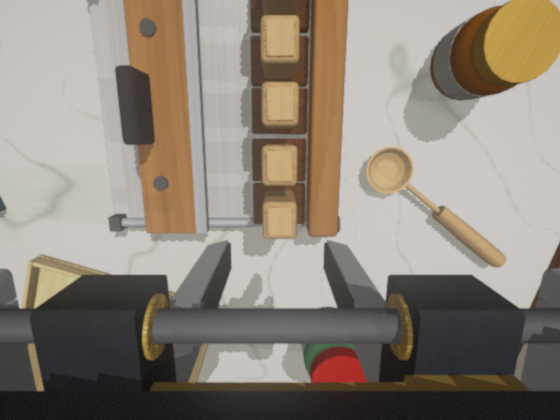

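The three stamps seen are at (281,216), (280,165) and (281,104), within about 2 mm of prediction, and the lip (at x≈200) has cleared the feet (from x≈252). I'll grasp the -96 stamp and lift it.

```bash
python3 -m handwheel '[0,0,0,0.2,0.2,3,5.5, 0,0,0,0.2,0.2,6,5.5, 0,0,0,0.2,0.2,9,5.5, 0,0,0,0.2,0.2,11.3,5.5, 0,0,0,0.2,0.2,12.3,5.5, 0,0,0,0.2,0.2,12.3,5.5, 0,0,0,0.2,0.2,12.3,4, 0,0,0,0.2,0.2,12.3,2.7]' | egrep 'pos|force'
python3 -m handwheel '[0,0,0,0,0,0,2.7, 0,0,0,0,0,0,2.7, 0,0,0,0,0,0,2.7, 0,0,0,0,0,-1,2.7, 0,0,0,0,0,-3,2.7, 0,0,0,0,0,-7,2.7, 0,0,0,0,0,-11,2.7, 0,0,0,0,0,-13,2.7]'
python3 - <<'E'
from h import *
to((.481,-.352),.18)
cal=robot.get_calibration("top"); im=cv2.imread("pics/top0.png")
c=blobs(mask(im,(12,60,60),(32,255,255),(350,220,480,350)))[0]
q=cv2.approxPolyDP(c,8,True)[:,0];print(q);w=ray(cal,q,.022);print(w, w.mean(0));
for i in range(len(w)): d=w[i]-w[i-1];print(np.linalg.norm(d),np.degrees(np.arctan2(d[1],d[0])))
E
```

```text
tool_pos: [0.645, -0.1073, 0.057]
contact_force: [0.2, -0.6, 0.0]
clock: 28.55
tool_pos: [0.6454, -0.1073, 0.1903]
tcp_rot: [[-0.218, 0.976, 0.006], [0.976, 0.218, -0.002], [-0.003, 0.006, -1.0]]
contact_force: [0.0, -0.4, -1.4]
width: 0.0297
t 28.55 tcp [ 0.6454 -0.1073  0.1903] xang 102.61 F [ 0.0175 -0.3687 -1.389 ] w 0.0297 shift cm [-20.2869 -21.3875   0.9703]
[[379 239]
 [371 320]
 [456 334]
 [460 251]]
[[ 0.5958 -0.2564]
 [ 0.3877 -0.235 ]
 [ 0.3649 -0.4483]
 [ 0.5752 -0.4693]] [ 0.4809 -0.3523]
0.21388606303474128 84.49773781383222
0.20917665739955946 174.13977723990567
0.2144841364852334 -96.08867459964404
0.21136897117175366 -5.697433441701299
```

```bash
cat >> h.py <<'E'
A=np.radians(-5.7);TX=np.array([np.cos(A),np.sin(A)]);TY=np.array([-TX[1],TX[0]]);TC=np.array([.481,-.352])
slot=lambda a,b: TC+TX*a/1000+TY*b/1000
E
python3 -c "
from h import *
to(slot(38,-60),.18)"
python3 -m handwheel '[0,0,0.08,-3.5,-2.5,0,2.7, 0,0,0.16,-7.5,-5,0,2.7, 0,0,0.24,-11.5,-7.5,0,2.7, 0,0,0.32,-15,-10,0,2.7, 0,0,0.32,-18.5,-12.5,0,2.7, 0,0,0.32,-21.5,-15,0,2.7, 0,0,0.32,-24.5,-17.5,0,2.7, 0,0,0.32,-25,-18,0,2.7]' | egrep 'width'
python3 -c "
from h import *
to(slot(38,-60),.18)"
```

```text
t 28.55 tcp [ 0.6454 -0.1073  0.1903] xang 102.61 F [ 0.0175 -0.3687 -1.389 ] w 0.0297 shift cm [-27.1768 -19.6647   0.9991]
width: 0.0295
t 29.55 tcp [ 0.5218 -0.3926  0.1864] xang 84.07 F [ 0.542   0.4606 -1.5932] w 0.0295 shift cm [-2.3648 -0.651   0.643 ]
```

Correct, then look at the tray.

```bash
python3 -m handwheel '[0,0,0,-1.2,-0.4,1,2.7, 0,0,0,-2.3,-0.6,2,2.7, 0,0,0,-2.3,-0.6,3,2.7, 0,0,0,-2.3,-0.6,4,2.7, 0,0,0,-2.3,-0.6,5,2.7, 0,0,0,-2.3,-0.6,5,2.7, 0,0,0,-2.3,-0.6,5,2.7, 0,0,0,-2.3,-0.6,5,2.7]' | egrep 'width'
python3 - <<'E'
from h import *
to(slot(38,-60),.054)
c=robot.get_calibration("wrist");im=robot.grab_frame("wrist");cv2.imwrite("pics/w8.png",im)
print(proj(c,[np.r_[slot(a,b),.005] for a,b in((38,-60),(-105,105),(105,105),(105,-105),(-105,-105))]))
E
```

```text
width: 0.0299
t 30.55 tcp [ 0.5151 -0.4128  0.1364] xang 84.28 F [-0.885   0.4106 -1.076 ] w 0.0299 shift cm [-0.279  -0.2068  8.2352]
[[275.8562 211.1637]
 [112.3884  27.6669]
 [352.01    27.8364]
 [340.812  253.6065]
 [137.1321 253.8361]]
```

View pics/w8.png

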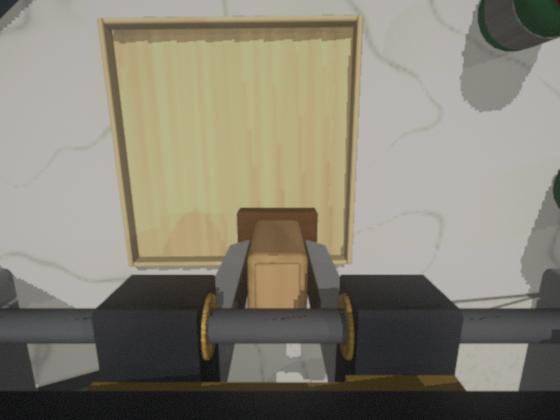

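The tray is square in the view: floor corners at about (120,28), (348,28) and (350,253), which match the projections. The stamp hangs straight. I'll lower it gently.

```bash
python3 -m handwheel '[0,0,0,-0.2,-0.2,3,2.7, 0,0,0,-0.2,-0.2,5.5,2.7, 0,0,0,-0.2,-0.2,7,2.7, 0,0,0,-0.2,-0.2,7.7,2.7, 0,0,0,-0.2,-0.2,8,2.7, 0,0,0,-0.2,-0.2,8.2,2.7, 0,0,0,-0.2,-0.2,8.25,2.7, 0,0,0,-0.2,-0.2,8.25,2.7]' | egrep 'pos|force'
python3 -m handwheel '[0,0,0,0,0,0.05,2.7, 0,0,0,0,0,0.05,3, 0,0,0,0,0,0.05,4, 0,0,0,0,0,0.05,5, 0,0,0,0,0,0.05,5, 0,0,0,0,0,-3,5, 0,0,0,0,0,-8,5, 0,0,0,0,0,-13,5]' | egrep 'pos|force'
python3 - <<'E'
from h import *
to((.6340,-.0615),.185)
E
```

```text
tool_pos: [0.5128, -0.4146, 0.0536]
contact_force: [0.6, 0.0, -1.8]
tool_pos: [0.5123, -0.4142, 0.1839]
contact_force: [0.7, -0.3, 0.6]
t 32.60 tcp [ 0.5123 -0.4142  0.1839] xang 84.27 F [ 0.6898 -0.3276  0.6192] w 0.0499 shift cm [36.3065  8.5837 -0.1   ]
```

```bash
python3 -m handwheel '[0,0,-0.08,5.2,1.2,0,5.5, 0,0,-0.16,10.4,2.4,0,5.5, 0,0,-0.24,15.6,3.7,0,5.5, 0,0,-0.32,20.8,5,0,5.5, 0,0,-0.32,26,6.2,0,5.5, 0,0,-0.32,31.2,7.5,0,5.5, 0,0,-0.32,36.4,8.7,0,5.5, 0,0,-0.32,36.4,8.7,0,5.5]' | egrep 'width'
python3 -c "
from h import *
to((.6349,-.0605),.057)"
```

```text
width: 0.0548
t 33.60 tcp [ 0.6361 -0.057   0.1827] xang 102.94 F [ 0.3686 -0.8026 -0.3345] w 0.0548 shift cm [-0.3216 -0.2012 12.5715]
```

```bash
python3 -m handwheel '[0,0,0,0,0,3,5.5, 0,0,0,0,0,6,5.5, 0,0,0,0,0,9,5.5, 0,0,0,0,0,11.5,5.5, 0,0,0,0,0,12.6,5.5, 0,0,0,0,0,12.6,5.5, 0,0,0,0,0,12.6,4, 0,0,0,0,0,12.6,2.7]' | egrep 'pos|force'
python3 -m handwheel '[0,0,0,0,0,0,2.7, 0,0,0,0,0,0,2.7, 0,0,0,0,0,0,2.7, 0,0,0,0,0,-1,2.7, 0,0,0,0,0,-3,2.7, 0,0,0,0,0,-7,2.7, 0,0,0,0,0,-11,2.7, 0,0,0,0,0,-12.8,2.7]'
python3 - <<'E'
from h import *
to(slot(-38,-60),.14)
E
```

```text
tool_pos: [0.6364, -0.0611, 0.0586]
contact_force: [-0.1, -0.7, 1.1]
clock: 35.6
tool_pos: [0.637, -0.061, 0.1893]
tcp_rot: [[-0.218, 0.976, 0.006], [0.976, 0.218, -0.001], [-0.002, 0.006, -1.0]]
contact_force: [-0.1, -0.4, -2.3]
width: 0.0299
t 35.60 tcp [ 0.637  -0.061   0.1893] xang 102.61 F [-0.0777 -0.3938 -2.2514] w 0.0299 shift cm [-29.4817 -27.0987   4.8436]
```

```bash
python3 -m handwheel '[0,0,0.08,-4.2,-3.9,0,2.7, 0,0,0.16,-8.4,-7.8,0,2.7, 0,0,0.24,-12.6,-11.7,0,2.7, 0,0,0.32,-16.8,-15.6,0,2.7, 0,0,0.32,-21,-19.4,0,2.7, 0,0,0.32,-25.2,-23.2,0,2.7, 0,0,0.32,-29.5,-27.1,0,2.7, 0,0,0.32,-29.5,-27.1,0,2.7]' | egrep 'width'
python3 -m handwheel '[0,0,0,0,0,0,2.7, 0,0,0,0,0,1,2.7, 0,0,0,0,0,4,2.7, 0,0,0,0,0,7,2.7, 0,0,0,0,0,9,2.7, 0,0,0,0,0,9,2.7, 0,0,0,0,0,9,2.7, 0,0,0,0,0,9,2.7]' | egrep 'width'
python3 - <<'E'
from h import *
to(slot(-38,-60),.0545)
E
```

```text
width: 0.03
width: 0.0301
t 37.60 tcp [ 0.4362 -0.4083  0.0966] xang 84.30 F [ 0.2232 -0.4287 -1.8276] w 0.0301 shift cm [0.0556 0.0851 4.2115]
```

```bash
python3 -m handwheel '[0,0,0,0,0,1.5,2.7, 0,0,0,0,0,2.8,2.7, 0,0,0,0,0,3.5,2.7, 0,0,0,0,0,3.9,2.7, 0,0,0,0,0,4.1,2.7, 0,0,0,0,0,4.2,2.7, 0,0,0,0,0,4.25,2.7, 0,0,0,0,0,4.25,2.7]' | egrep 'pos|force'
python3 -m handwheel '[0,0,0,0,0,0.05,2.7, 0,0,0,0,0,0.1,2.7, 0,0,0,0,0,0.15,2.7, 0,0,0,0,0,0.2,2.7, 0,0,0,0,0,0.2,2.7, 0,0,0,0,0,0.2,2.7, 0,0,0,0,0,0.2,2.7, 0,0,0,0,0,0.2,2.7]' | egrep 'pos|force'
```

```text
tool_pos: [0.4351, -0.4077, 0.0551]
contact_force: [-3.9, 4.3, 7.8]
tool_pos: [0.4351, -0.4077, 0.0551]
contact_force: [-6.3, 7.0, 15.6]
```

```bash
python3 -m handwheel '[0,0,0,0,0,-0.2,2.7, 0,0,0,0,0,-0.2,3, 0,0,0,0,0,-0.2,4, 0,0,0,0,0,-0.2,5, 0,0,0,0,0,-0.2,5, 0,0,0,0,0,-4,5, 0,0,0,0,0,-9,5, 0,0,0,0,0,-13,5]' | egrep 'pos|force'
python3 - <<'E'
from h import *
to((.6250,-.0139),.185)
E
```

```text
tool_pos: [0.4357, -0.4082, 0.1823]
contact_force: [0.5, 0.2, 0.3]
t 40.60 tcp [ 0.4357 -0.4082  0.1823] xang 84.27 F [0.5153 0.2073 0.2627] w 0.0500 shift cm [41.1188 14.9034 -0.2892]
```

```bash
python3 -m handwheel '[0,0,-0.08,5.2,1.9,0,5.5, 0,0,-0.16,10.4,3.8,0,5.5, 0,0,-0.24,15.6,5.7,0,5.5, 0,0,-0.32,20.8,7.6,0,5.5, 0,0,-0.32,26,9.5,0,5.5, 0,0,-0.32,31.2,11.3,0,5.5, 0,0,-0.32,36.4,13.2,0,5.5, 0,0,-0.32,41.1,14.9,0,5.5]' | egrep 'width'
python3 -m handwheel '[0,0,0,0,0,0,5.5, 0,0,0,0,0,0,5.5, 0,0,0,0,0,3,5.5, 0,0,0,0,0,6,5.5, 0,0,0,0,0,6,5.5, 0,0,0,0,0,6,5.5, 0,0,0,0,0,6,5.5, 0,0,0,0,0,6,5.5]' | egrep 'width'
python3 -c "
from h import *
to((.6250,-.0139),.0575)"
```

```text
width: 0.055
width: 0.0551
t 42.60 tcp [ 0.6254 -0.0141  0.122 ] xang 102.59 F [ 0.4205 -0.1284  0.4322] w 0.0551 shift cm [ 0.0318 -0.0488  6.4511]
```

```bash
python3 -m handwheel '[0,0,0,0,0,2.5,5.5, 0,0,0,0,0,4.5,5.5, 0,0,0,0,0,6,5.5, 0,0,0,0,0,6.4,5.5, 0,0,0,0,0,6.4,5.5, 0,0,0,0,0,6.4,5.5, 0,0,0,0,0,6.4,4, 0,0,0,0,0,6.4,2.7]' | egrep 'pos|force'
python3 -m handwheel '[0,0,0,0,0,0,2.7, 0,0,0,0,0,0,2.7, 0,0,0,0,0,0,2.7, 0,0,0,0,0,-1,2.7, 0,0,0,0,0,-3,2.7, 0,0,0,0,0,-7,2.7, 0,0,0,0,0,-11,2.7, 0,0,0,0,0,-12.8,2.7]'
python3 - <<'E'
from h import *
to(slot(38,0),.14)
E
```

```text
tool_pos: [0.6249, -0.0139, 0.057]
contact_force: [1.0, 0.6, 0.1]
clock: 44.6
tool_pos: [0.6263, -0.0139, 0.1892]
tcp_rot: [[-0.218, 0.976, 0.007], [0.976, 0.218, -0.001], [-0.002, 0.007, -1.0]]
contact_force: [-0.3, 0.2, -1.4]
width: 0.0301
t 44.60 tcp [ 0.6263 -0.0139  0.1892] xang 102.61 F [-0.3363  0.2126 -1.3893] w 0.0301 shift cm [-31.0017 -17.9818   4.8717]
```

```bash
python3 -m handwheel '[0,0,0.08,-4.5,-2.6,0,2.7, 0,0,0.16,-9,-5.2,0,2.7, 0,0,0.24,-13.5,-7.8,0,2.7, 0,0,0.32,-18,-10.4,0,2.7, 0,0,0.32,-22.5,-13,0,2.7, 0,0,0.32,-27,-15.6,0,2.7, 0,0,0.32,-31,-18,0,2.7, 0,0,0.32,-31,-18,0,2.7]' | egrep 'width'
python3 -m handwheel '[0,0,0,0,0,0,2.7, 0,0,0,0,0,1,2.7, 0,0,0,0,0,4,2.7, 0,0,0,0,0,7,2.7, 0,0,0,0,0,9,2.7, 0,0,0,0,0,9,2.7, 0,0,0,0,0,9,2.7, 0,0,0,0,0,9,2.7]' | egrep 'width'
python3 - <<'E'
from h import *
to(slot(38,0),.0545)
E
```

```text
width: 0.0299
width: 0.0299
t 46.60 tcp [ 0.5175 -0.356   0.0962] xang 84.30 F [ 1.2449 -0.248  -2.1258] w 0.0299 shift cm [0.0381 0.1139 4.1668]
```

```bash
python3 -m handwheel '[0,0,0,0,0,1.5,2.7, 0,0,0,0,0,2.8,2.7, 0,0,0,0,0,3.5,2.7, 0,0,0,0,0,3.9,2.7, 0,0,0,0,0,4.1,2.7, 0,0,0,0,0,4.2,2.7, 0,0,0,0,0,4.25,2.7, 0,0,0,0,0,4.25,2.7]' | egrep 'pos|force'
```

```text
tool_pos: [0.5166, -0.3557, 0.0536]
contact_force: [-3.4, 2.2, 4.5]
```

Contact (4.5 N), so release and go to the next one.

```bash
python3 -m handwheel '[0,0,0,0,0,0,2.7, 0,0,0,0,0,0,3, 0,0,0,0,0,0,4, 0,0,0,0,0,0,5, 0,0,0,0,0,0,5, 0,0,0,0,0,-4,5, 0,0,0,0,0,-9,5, 0,0,0,0,0,-13,5]' | egrep 'pos|force'
python3 - <<'E'
from h import *
to((.6145,.0329),.185)
E
```

```text
tool_pos: [0.517, -0.3559, 0.1841]
contact_force: [0.0, 0.1, 0.7]
t 48.60 tcp [ 0.517  -0.3559  0.1841] xang 84.27 F [0.0429 0.0875 0.7334] w 0.0500 shift cm [39.6594  5.817  -0.1268]
```

```bash
python3 -m handwheel '[0,0,-0.08,5.2,0.8,0,5.5, 0,0,-0.16,10.4,1.5,0,5.5, 0,0,-0.24,15.6,2.3,0,5.5, 0,0,-0.32,20.8,3,0,5.5, 0,0,-0.32,26,3.8,0,5.5, 0,0,-0.32,31.2,4.5,0,5.5, 0,0,-0.32,36.4,5.3,0,5.5, 0,0,-0.32,39.7,5.8,0,5.5]' | egrep 'width'
python3 -m handwheel '[0,0,0,0,0,0,5.5, 0,0,0,0,0,0,5.5, 0,0,0,0,0,3,5.5, 0,0,0,0,0,6,5.5, 0,0,0,0,0,6,5.5, 0,0,0,0,0,6,5.5, 0,0,0,0,0,6,5.5, 0,0,0,0,0,6,5.5]' | egrep 'width'
python3 -c "
from h import *
to((.6145,.0329),.0575)"
```

```text
width: 0.0551
width: 0.0551
t 50.60 tcp [0.6148 0.0334 0.1235] xang 102.60 F [ 0.8868 -0.7839  0.9841] w 0.0551 shift cm [-0.0396 -0.0523  6.5981]
```

```bash
python3 -m handwheel '[0,0,0,0,0,2.5,5.5, 0,0,0,0,0,4.5,5.5, 0,0,0,0,0,6,5.5, 0,0,0,0,0,6.5,5.5, 0,0,0,0,0,6.5,5.5, 0,0,0,0,0,6.5,5.5, 0,0,0,0,0,6.5,4, 0,0,0,0,0,6.5,2.7]' | egrep 'pos|force'
python3 -m handwheel '[0,0,0,0,0,0,2.7, 0,0,0,0,0,0,2.7, 0,0,0,0,0,0,2.7, 0,0,0,0,0,-1,2.7, 0,0,0,0,0,-3,2.7, 0,0,0,0,0,-7,2.7, 0,0,0,0,0,-11,2.7, 0,0,0,0,0,-12.8,2.7]'
python3 - <<'E'
from h import *
to(slot(-38,0),.14)
E
```

```text
tool_pos: [0.6143, 0.0336, 0.0575]
contact_force: [0.2, 0.9, 0.5]
clock: 52.6
tool_pos: [0.6153, 0.0336, 0.1884]
tcp_rot: [[-0.218, 0.976, 0.005], [0.976, 0.218, -0.0], [-0.001, 0.005, -1.0]]
contact_force: [-0.1, 0.0, -1.5]
width: 0.0298
t 52.60 tcp [0.6153 0.0336 0.1884] xang 102.61 F [-0.0953  0.0477 -1.4636] w 0.0298 shift cm [-33.4967 -25.156    4.7547]
```

```bash
python3 -m handwheel '[0,0,0.08,-4.6,-3.5,0,2.7, 0,0,0.16,-9.3,-7,0,2.7, 0,0,0.24,-14,-10.5,0,2.7, 0,0,0.32,-18.7,-14,0,2.7, 0,0,0.32,-23.4,-17.5,0,2.7, 0,0,0.32,-28,-21,0,2.7, 0,0,0.32,-32.5,-24.4,0,2.7, 0,0,0.32,-33.5,-25.1,0,2.7]' | egrep 'width'
python3 -m handwheel '[0,0,0,0,0,0,2.7, 0,0,0,0,0,1,2.7, 0,0,0,0,0,4,2.7, 0,0,0,0,0,7,2.7, 0,0,0,0,0,9,2.7, 0,0,0,0,0,9,2.7, 0,0,0,0,0,9,2.7, 0,0,0,0,0,9,2.7]' | egrep 'width'
python3 - <<'E'
from h import *
to(slot(-38,0),.0545)
E
```

```text
width: 0.0299
width: 0.0302
t 54.60 tcp [ 0.4431 -0.3484  0.0965] xang 84.31 F [ 0.0872 -1.1935 -1.5493] w 0.0302 shift cm [0.0257 0.0001 4.2018]
```

```bash
python3 -m handwheel '[0,0,0,0,0,1.5,2.7, 0,0,0,0,0,2.8,2.7, 0,0,0,0,0,3.5,2.7, 0,0,0,0,0,3.9,2.7, 0,0,0,0,0,4.1,2.7, 0,0,0,0,0,4.2,2.7, 0,0,0,0,0,4.25,2.7, 0,0,0,0,0,4.25,2.7]' | egrep 'pos|force'
```

```text
tool_pos: [0.442, -0.3481, 0.0541]
contact_force: [-3.4, 1.9, 5.7]
```

```bash
python3 -m handwheel '[0,0,0,0,0,0,2.7, 0,0,0,0,0,0,3, 0,0,0,0,0,0,4, 0,0,0,0,0,0,5, 0,0,0,0,0,0,5, 0,0,0,0,0,-4,5, 0,0,0,0,0,-9,5, 0,0,0,0,0,-13,5]' | egrep 'pos|force'
python3 - <<'E'
from h import *
to((.6040,.0798),.185)
E
```

```text
tool_pos: [0.4425, -0.3484, 0.1845]
contact_force: [0.3, -0.1, -0.0]
t 56.60 tcp [ 0.4425 -0.3484  0.1845] xang 84.27 F [ 0.3207 -0.063  -0.0289] w 0.0499 shift cm [44.2188 11.7966 -0.0802]
```

```bash
python3 -m handwheel '[0,0,-0.08,5.7,1.5,0,5.5, 0,0,-0.16,11.4,3,0,5.5, 0,0,-0.24,17.1,4.5,0,5.5, 0,0,-0.32,22.8,6.1,0,5.5, 0,0,-0.32,28.5,7.6,0,5.5, 0,0,-0.32,34.2,9.1,0,5.5, 0,0,-0.32,39.9,10.6,0,5.5, 0,0,-0.32,44.2,11.8,0,5.5]' | egrep 'width'
python3 -m handwheel '[0,0,0,0,0,0,5.5, 0,0,0,0,0,0,5.5, 0,0,0,0,0,3,5.5, 0,0,0,0,0,6,5.5, 0,0,0,0,0,6,5.5, 0,0,0,0,0,6,5.5, 0,0,0,0,0,6,5.5, 0,0,0,0,0,6,5.5]' | egrep 'width'
python3 -c "
from h import *
to((.6040,.0798),.0575)"
```

```text
width: 0.0551
width: 0.055
t 58.60 tcp [0.6045 0.0798 0.124 ] xang 102.60 F [ 0.8143  0.3984 -0.0082] w 0.0550 shift cm [ 0.0161 -0.0608  6.6477]
```

```bash
python3 -m handwheel '[0,0,0,0,0,2.5,5.5, 0,0,0,0,0,4.5,5.5, 0,0,0,0,0,6,5.5, 0,0,0,0,0,6.5,5.5, 0,0,0,0,0,6.5,5.5, 0,0,0,0,0,6.5,5.5, 0,0,0,0,0,6.5,4, 0,0,0,0,0,6.5,2.7]' | egrep 'pos|force'
python3 -m handwheel '[0,0,0,0,0,0,2.7, 0,0,0,0,0,0,2.7, 0,0,0,0,0,0,2.7, 0,0,0,0,0,-1,2.7, 0,0,0,0,0,-3,2.7, 0,0,0,0,0,-7,2.7, 0,0,0,0,0,-11,2.7, 0,0,0,0,0,-12.8,2.7]'
python3 - <<'E'
from h import *
to(slot(0,62),.14)
E
```

```text
tool_pos: [0.604, 0.0799, 0.058]
contact_force: [-0.4, 0.5, -0.4]
clock: 60.6
tool_pos: [0.605, 0.08, 0.1889]
tcp_rot: [[-0.218, 0.976, 0.005], [0.976, 0.218, 0.0], [-0.001, 0.005, -1.0]]
contact_force: [-0.4, 0.1, -1.6]
width: 0.0297
t 60.60 tcp [0.605  0.08   0.1889] xang 102.61 F [-0.436   0.0583 -1.6108] w 0.0297 shift cm [-33.5596 -19.6039   4.8164]
```

```bash
python3 -m handwheel '[0,0,0.08,-4.8,-2.8,0,2.7, 0,0,0.16,-9.6,-5.6,0,2.7, 0,0,0.24,-14.4,-8.4,0,2.7, 0,0,0.32,-19.2,-11.2,0,2.7, 0,0,0.32,-24,-14,0,2.7, 0,0,0.32,-28.8,-16.8,0,2.7, 0,0,0.32,-33.5,-19.6,0,2.7, 0,0,0.32,-33.5,-19.6,0,2.7]' | egrep 'width'
python3 -m handwheel '[0,0,0,0,0,0,2.7, 0,0,0,0,0,1,2.7, 0,0,0,0,0,4,2.7, 0,0,0,0,0,7,2.7, 0,0,0,0,0,9,2.7, 0,0,0,0,0,9,2.7, 0,0,0,0,0,9,2.7, 0,0,0,0,0,9,2.7]' | egrep 'width'
python3 - <<'E'
from h import *
to(slot(0,62),.0545)
E
```

```text
width: 0.0297
width: 0.0299
t 62.60 tcp [ 0.4864 -0.29    0.097 ] xang 84.30 F [ 0.0447 -0.3706  0.0493] w 0.0299 shift cm [-0.0127  0.0654  4.249 ]
```

```bash
python3 -m handwheel '[0,0,0,0,0,1.5,2.7, 0,0,0,0,0,2.8,2.7, 0,0,0,0,0,3.5,2.7, 0,0,0,0,0,3.9,2.7, 0,0,0,0,0,4.1,2.7, 0,0,0,0,0,4.2,2.7, 0,0,0,0,0,4.25,2.7, 0,0,0,0,0,4.25,2.7]' | egrep 'pos|force'
```

```text
tool_pos: [0.4854, -0.2899, 0.0546]
contact_force: [-4.2, 1.6, 4.9]
```

```bash
python3 -m handwheel '[0,0,0,0,0,0,2.7, 0,0,0,0,0,0,3, 0,0,0,0,0,0,4, 0,0,0,0,0,0,5, 0,0,0,0,0,0,5, 0,0,0,0,0,-4,5, 0,0,0,0,0,-8,5, 0,0,0,0,0,-10,5]' | egrep 'pos|force'
python3 -c "
from h import *
to((.4981,-.0413),.15)"
python3 -m handwheel '[0,0,-0.08,5,-0.3,0,5.5, 0,0,-0.16,10,-0.6,0,5.5, 0,0,-0.24,15,-0.9,0,5.5, 0,0,-0.32,20,-1.1,0,5.5, 0,0,-0.32,24.5,-1.3,0,5.5, 0,0,-0.32,24.5,-1.3,0,5.5, 0,0,-0.32,24.5,-1.3,0,5.5, 0,0,-0.32,24.5,-1.3,0,5.5]' | egrep 'pos|force'
python3 - <<'E'
from h import *
to((.4981,-.0413),.0485)
im=robot.grab_frame("wrist");t=robot.grab_frame("scene");cv2.imwrite("pics/m.png",np.hstack([cv2.resize(im,(400,300)),cv2.resize(t,(400,300))]));cv2.imwrite("pics/t9.png",robot.grab_frame("top"))
E
```

```text
tool_pos: [0.4866, -0.2905, 0.1559]
contact_force: [0.2, -0.5, -0.1]
t 64.60 tcp [ 0.4866 -0.2905  0.1559] xang 84.27 F [ 0.1544 -0.4628 -0.0785] w 0.0496 shift cm [24.9163 -1.3438  0.5243]
tool_pos: [0.4971, -0.046, 0.1529]
contact_force: [0.2, -1.0, 0.5]
t 65.60 tcp [ 0.4971 -0.046   0.1529] xang 102.50 F [ 0.1603 -0.9662  0.5163] w 0.0548 shift cm [ 0.438   0.2038 10.4356]
```

View pics/m.png

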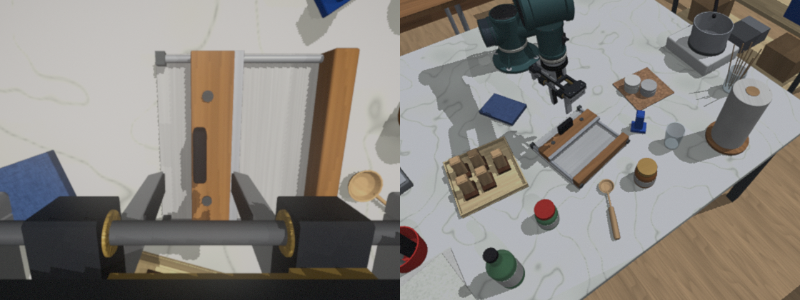

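The clamp is empty and all five stamps stand in the tray. The tin and pot are on the mat but look closer together than I left them, so one may have been knocked; I'll check that after shutting the jaw. The fin is centred between the fingers.

```bash
python3 -m handwheel '[0,0,0,0.4,0.2,2,5.5, 0,0,0,0.4,0.2,4.5,5.5, 0,0,0,0.4,0.2,7,5.5, 0,0,0,0.4,0.2,9,5.5, 0,0,0,0.4,0.2,10.4,5.5, 0,0,0,0.4,0.2,10.4,4, 0,0,0,0.4,0.2,10.4,2.5, 0,0,0,0.4,0.2,10.4,1.2]' | egrep 'pos|force'
python3 -m handwheel '[0,0,0,0,0,0,1.2, 0,0,0,0,0,0,1.2, 0,0,0,0,0,0,1.2, 0,0,0,0,0,0,1.2, 0,0,0,0,0.4,0,1.2, 0,0,0,0,1.1,0,1.2, 0,0,0,0,1.9,0,1.2, 0,0,0,0,2.7,0,1.2]'
python3 -m handwheel '[0,0,0,0,0.8,0,1.2, 0,0,0,0,1.6,0,1.2, 0,0,0,0,2.2,0,1.2, 0,0,0,0,2.5,0,1.2, 0,0,0,0,2.7,0,1.2, 0,0,0,0,2.8,0,1.2, 0,0,0,0,2.85,0,1.2, 0,0,0,0,2.85,0,1.2]'
cat >/dev/null; python3 -c "
from h import *
to((.5513,-.0294))"
```

```text
tool_pos: [0.499, -0.0406, 0.0501]
contact_force: [0.0, -0.8, 0.0]
clock: 67.75
tool_pos: [0.5239, -0.0349, 0.0496]
tcp_rot: [[-0.218, 0.976, -0.002], [0.976, 0.218, -0.001], [-0.0, -0.002, -1.0]]
contact_force: [-6.1, -0.8, 6.2]
width: 0.0153
clock: 68.75
tool_pos: [0.5516, -0.0287, 0.0496]
tcp_rot: [[-0.218, 0.976, -0.002], [0.976, 0.218, -0.001], [-0.001, -0.002, -1.0]]
contact_force: [-5.7, -0.9, 7.0]
width: 0.0157
t 68.75 tcp [ 0.5516 -0.0287  0.0496] xang 102.60 F [-5.6636 -0.9161  6.9788] w 0.0157 shift cm [-0.0609 -0.0416  0.0001]
```

Push a little more to confirm the stop.

```bash
python3 -m handwheel '[0,0,0,0,0.05,0,1.2, 0,0,0,0,0.1,0,1.2, 0,0,0,0,0.15,0,1.2, 0,0,0,0,0.15,0,1.2, 0,0,0,0,0.15,0,1.2, 0,0,0,0,0.15,0,1.2, 0,0,0,0,0.15,0,1.2, 0,0,0,0,0.15,0,1.2]'|egrep 'pos|force'
python3 -m handwheel '[0,0,0,0,0.1,0,1.2, 0,0,0,0,0.2,0,1.2, 0,0,0,0,0.2,0,1.2, 0,0,0,0,0.2,0,1.2, 0,0,0,0,0.2,0,1.2, 0,0,0,0,0.2,0,1.2, 0,0,0,0,0.2,0,1.2, 0,0,0,0,0.2,0,1.2]'|egrep 'pos|force'
```

```text
tool_pos: [0.5516, -0.0287, 0.0497]
contact_force: [-9.9, -1.9, 9.0]
tool_pos: [0.5515, -0.0287, 0.0496]
contact_force: [-14.7, -3.2, 13.3]
```

It is shut against the stop: the position held while the force rose. Release, lift and look at the mat.

```bash
python3 -m handwheel '[0,0,0,0,-0.25,0,1.2, 0,0,0,0,-0.25,0,2.5, 0,0,0,0,-0.25,0,4, 0,0,0,0,-0.25,0,5, 0,0,0,0,-0.25,-1,5, 0,0,0,0,-0.25,-5,5, 0,0,0,0,-0.25,-10,5, 0,0,0,0,-0.25,-15,5]' |egrep 'pos|force'
python3 - <<'E'
from h import *
t=robot.grab_frame("top");cv2.imwrite("pics/t10.png",t);s=robot.grab_frame("scene");cv2.imwrite("pics/s10.png",s)
a=cv2.resize(t[225:325,100:210],(440,400),interpolation=cv2.INTER_CUBIC);b=cv2.resize(s[85:165,290:390],(360,288),interpolation=cv2.INTER_CUBIC)
c=np.zeros((400,800,3),np.uint8);c[:,:440]=a;c[:288,440:]=b;cv2.imwrite("pics/m10.png",c)
to((.474,.332),.2)
E
```

```text
tool_pos: [0.5533, -0.028, 0.2011]
contact_force: [0.2, 0.4, 0.5]
t 71.85 tcp [ 0.5569 -0.0285  0.2076] xang 102.62 F [ 0.6287 -0.1778 -0.2491] w 0.0501 shift cm [36.9892 -0.2206  0.5563]
```

View pics/m10.png

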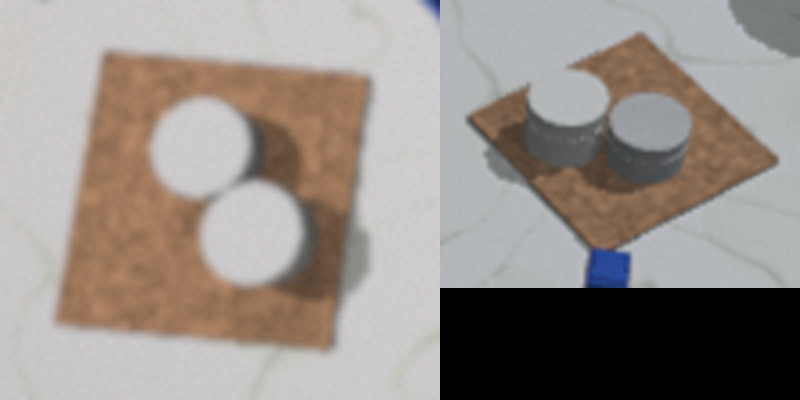

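Both stand upright on the mat. The tin has shifted towards the pot but is still well inside. One last overall look.

Run:
```python
from h import *
t=cv2.imread("pics/t10.png");t0=cv2.imread("pics/top0.png");s=cv2.imread("pics/s10.png")
cal=robot.get_calibration("top")
print("tin,pot",ray(cal,[(100+203/4,225+147/4)],.046),ray(cal,[(100+253/4,225+233/4)],.054))
c=np.vstack([np.hstack([cv2.resize(t[180:350,140:480],(420,210)),cv2.resize(t0[180:350,140:480],(380,210))]),cv2.resize(s[140:340,40:440],(800,390))])
cv2.imwrite("pics/fin.png",c)
```

```text
tin,pot [[0.5021 0.3301]] [[0.45   0.2898]]
```

View pics/fin.png

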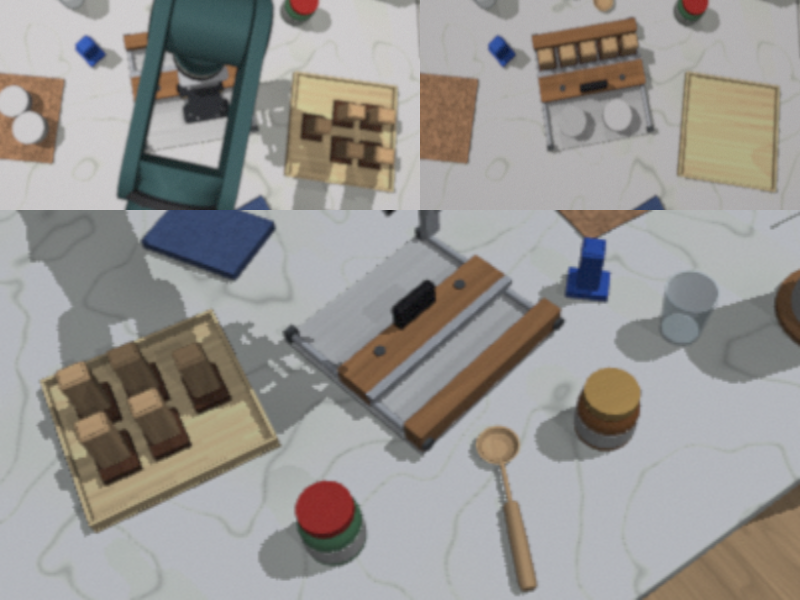

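```bash
python3 -c "
from plant import robot
print(robot.job_done())"
```

```text
the job is handed in; nothing more can be done
None
```

The job is done and handed in at about 72 s on the robot's clock, out of the 210 s allowed.

- **Tin and pot:** I moved both to the cork mat with the jaw shut. The tin was later knocked about 44 mm towards the pot while the arm was elsewhere. At the last look both stood upright, well inside the mat and about 2 mm apart, so I left them.
- **Jaw:** I opened it until it stopped (54.5 mm measured) and shut it again with the clamp empty. At both ends the position held while the force rose.
- **Stamps:** All five were there, and all five stand upright in the tray. Four were lowered until the force reading showed contact. The first was released on height alone, so it may have settled by up to about 1 mm.
- **Forces:** The highest reading I saw was about 20 N, while pushing the jaw against its shut stop. One stamp was pressed into the tray with about 18 N before I backed off.
- **Other things:** In the last pictures the beaker, jars and blue look-alike appear where they started; I compared them by eye only.

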